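# Unpin the spring-closed guard of a cell test nest and hold it open at 50 degrees

## Robot

A 6-joint arm with a two-finger parallel gripper is mounted at the origin on a cart in front of the work surface, level with it; the furniture and walls round the work are solid. World frame = base frame: x ahead of the robot, y to its left, z up, the work surface at z = 0. Lengths are in m, angles in rad, forces in N, time in s.
With the tool pointing down it reaches from about 0.3 to 0.95 m from the base axis. Payload 3.1 kg.
Tool frame: the origin (TCP) lies midway between the tips of the shut fingers; the grasp point (between the pads) lies 19 mm behind it; z points along the fingers, y is the line along which they close (so a half turn about z gives the same grasp; the last joint's range is limited). The gripper opens to 85 mm and grips with 20 to 120 N. Pads are 22 mm wide; open, the fingers measure 114 mm over their backs; the gripper's body (76 mm by 85 mm) begins 54 mm behind the grasp point. The pads swing forward as they close: fully open they stand 13 mm farther back than shut.
Start: joints at [1.047, 0.308, 1.634, -0, 1.2, -0.07], TCP at [0.274, 0.562, 0.231] pointing down, gripper open.
Joint ranges: [-3.06, 3.06], [-0.79, 1.96], [0.05, 2.63], [-1.19, 4.34], [0.05, 2.64], [-2.94, 2.94]. Speed limits (rad/s): [2.79, 2.79, 3.14, 3.14, 3.14, 3.14].

## Interface

Orientations are given as a unit quaternion [w, x, y, z].
In Python, from workcell import bot gives the robot as it stands.
- The arm moves only by the tool play_rows, never from a script. Its argument "plan" is a list of rows, each a list of 6 numbers: the shift along the tool's x, y, z in m, then the turn, a rotation vector about the tool's x, y, z in rad. In form: [[tx, ty, tz, rx, ry, rz], ...]. A call has 1 to 5 rows; each row shifts and turns the commanded pose from where the row before left it, along the tool's axes as they then stand; what a row does not reach is not made up. A row lasts 1/12 s, in which the tool goes at most 41.7 mm and 7.16 degrees, less where a joint would pass 70% of its speed; a pose out of reach is approached as far as the arm can. A call is refused whole if a number of a shift passes 0.0417 or a number of a turn 0.125, either way. A call with a gripper value outside its range is refused whole. "claw" is the opening in per cent of the stroke, from 0 (shut) to 100 (fully open), set as the call begins (left out, the last holds). The fingers move at their own pace and stop on an object; "force" is the grip in N (left out, the last holds). Time passes only in rows, so rows that do not move let the fingers close. It gives the time, the measured TCP pose, the force, the opening and the grip force at its end, in the units of the state.
- bot.read_state(): the state, without advancing time (a new reading comes with each control period).
- bot.get_image(name): name is "scene" or "top"; returns (picture, depth): 400x640x3 uint8, blue, green, red; 400x640 float32, m along the optical axis (not along the pixel's ray), 0 where there is no reading.
- bot.camera_params(name): a dict with "camera_matrix" (3x3 intrinsics, pixels), "k1" (the pictures are not rectified: a ray, as slopes to the right and down, at radius r is drawn at 1 + k1 r^2 times it, then the intrinsics apply), "origin" and "orientation" of the camera in the world. Camera axes: x right, y up, looking along -z (the intrinsics and any distortion apply to the point x, -y, -z); pixel columns grow to the right and rows downward; lengths in m; the calibration is good to about 2 mm. A picture is of the moment at which its call begins. camera_params takes no time and is no camera call.
- bot.hand_in(): hands the job in; it is judged then, once.
Trained networks look in the newest picture that a camera, given by its name, has taken for a name from the list of things; names that differ only in an ending like _2 or _b are one class to them, and where a whole thing is asked for, a point or a joint stands for the part that bears it (a point fixed in the world has none). Each returns a list of dicts, best first, with "confidence" (0 to 1); they miss things now and then, are a little off and sometimes report something else, mostly with a low value. They report only what shows in the picture. A call takes as long as a camera call. They do not tell look-alikes from the thing itself.
- bot.spot_in(thing, camera): "extent" ([left, top, width, height] in pixels, round what is visible of it).
- bot.silhouettes(thing, camera): "mask" (400x640 bool, what is visible of it) and "extent" ([left, top, width, height] in pixels, round what is visible of it).
- bot.spot_point(thing, camera): "at" ([row, column] in pixels: a listed point, or the origin of a listed thing).
The state is a dict: "t": time; "qpos": joint angles; "qd": joint speeds; "joint_efforts": joint torques, N m; "ee_pos": TCP position; "tcp_rot": TCP orientation; "force": force on the tool from outside, world axes, zero at the start; "wrist_torque": the same for the moment, N m; "finger_gap": opening from 0.0 (shut) to 1.0 (fully open); "finger_force": force on a finger pad.
Only numpy, scipy, OpenCV 4.12 (cv2) and the standard library are available. Lean on these libraries where they do the work, as an engineer would, in place of code of your own. Each camera call takes 0.05 s, during which the arm holds its last target. There are 200 camera calls.

## Task

The yellow-framed clear guard over the pouch cell is locked by a pin with a red grip: draw the pin straight out of its eyes to the left of the fixture and lay it down on the bench, just off to the left of the fixture. Then lift the guard by its black bar to 50 degrees and finish with the gripper still holding it there, because its springs would pull it shut; the cell has to be looked over. Leave the cell in its nest and the things standing round the fixture where they are.

Things in the scene. Friction and masses are not known exactly. Their poses are not given: they have to be found in the camera images.
- test_nest: Cell test nest, fixed to the bench: aluminium base plate 200 x 200 mm, top 14 mm above the bench, a pouch cell lying in it under a hinged guard. Origin: middle of the underside, on the bench; x points to the hinge side (roughly away from the robot), y to its left, z up. The guard's hinge line is parallel to y at x = +88 mm, z = 66 mm.
- pin_eye (a point): Middle of the hole in the outer (left) eye, at x -88, y +90, z +40 mm in the nest's frame. Two grey eyes, plates 10 mm thick and 56 mm high with square 13 mm holes, stand at y +50 and y +90 mm; a yellow lug of the guard sits between them. Axes as the nest's: the pin goes out along +y (left).
- pin: Loose locking pin, about 0.07 kg: red square grip 22 x 22 mm, 32 mm long; steel shank, 10 mm diameter, out to 106 mm from the grip's middle along the pin's -y. Origin: grip's middle, on the axis. At first the shank lies in both eyes and the lug (1.5 mm play), the grip free to their left, 39 mm above the bench, y = 128 to 134 mm in the nest's frame; it is out, and the guard unlocked, beyond y = 201 mm.
- guard (a joint): Angle of the guard about its hinge, rad: 0 shut (level), grows as the front edge rises, stop at 1.75; 50 degrees is 0.873. Yellow frame with clear window, 160 mm wide, about 0.28 kg. Springs and weight pull it shut at every angle: holding it takes 2 to 5 N at the bar, square to the guard.
- guard_bar (a point): Middle of the black grip bar at the guard's front: round, 10 mm diameter, 98 mm long, parallel to the hinge line and 218 mm from it, on two steel arms at its ends. 40 mm clear between the bar and the frame behind it; its axis is 66 mm above the bench when shut, nothing below it. Axes: y along the bar, x towards the hinge, z normal to the guard.
- guard_hinge (a point): Point on the hinge line, 66 mm above the bench, straight behind the middle of the bar, 218 mm from it. The point stays put; its axes turn with the guard.
- angle_mark (a point): Outer end of the long red line at 50 degrees on the white disc (58 mm radius, round the hinge line, outside the right rear corner, black ticks each 10 degrees); this point is 56 mm from the hinge line. At 50 degrees the guard's side frame lies along the red line.
- cell: Loose pouch cell, 67 x 93 x 7 mm, yellow taped edges, lying in the nest under the guard: leave it there. Origin: about the middle of its underside.
- probe_block: Loose bystander: white block with a black foam face, 58 x 70 x 41 mm, on the bench to the left of the nest's rear half. Origin: middle of its underside.
- tape_roll: Loose bystander: flat roll of amber tape, 68 x 74 x 12 mm, on the bench to the right of the nest's front. Origin: middle of its underside.
There are look-alikes about, which are no part of the job. Leave any orange look-alike of the pin alone.

How it is judged:
On the way, in this order (a step that is already met when the one before it is completed fails the run):
1. the pin is drawn out of the eyes to the left, the guard still shut (y of pin in the frame of test_nest above 0.201 m and value of joint guard below 0.1 rad), for 0.1 s.
2. the pin lies on the bench to the left of the fixture, let go and at rest, the guard still shut (height (world z) of pin below 0.025 m and y of pin in the frame of test_nest above 0.13 m and contact force between pin and test_nest below 0.05 N and linear speed of pin below 0.03 m/s and contact force between the fingers and pin below 0.05 N and value of joint guard below 0.1 rad), for 0.2 s.
3. the guard is held by the gripper at 50 degrees, within 5 (value of joint guard between 0.785 and 0.96 rad and contact force between the fingers and guard above 0.5 N), for 0.3 s.
At the end, for the whole second after the job is handed in: The guard stands still at 50 +- 5 degrees, held by the fingers alone (over 0.5 N, no object touching it); the pin lies let go and still on the bench, clear of the fixture, its origin over 130 mm along the nest's y and under 25 mm high; cell, probe block and tape roll moved under 20 mm (all of step 3 and not (velocity of joint guard above 0.1 rad/s or velocity of joint guard below -0.1 rad/s) and height (world z) of pin below 0.025 m and y of pin in the frame of test_nest above 0.13 m and contact force between pin and test_nest below 0.05 N and linear speed of pin below 0.03 m/s and contact force between the fingers and pin below 0.05 N and contact force between guard and cell below 0.05 N and contact force between guard and probe_block below 0.05 N and contact force between guard and tape_roll below 0.05 N and distance of each of cell, probe_block, tape_roll from where it was at the start of the episode below 0.02 m); the arm keeps its last pose, push and grip.
It fails at once if the cell, the probe block or the tape roll is shifted by more than 20 mm (distance of any of cell, probe_block, tape_roll from where it was at the start of the episode above 0.02 m).
It also fails if it takes over 51 s, if anything falls off the work surface, if the arm or the gripper's body presses on something with over 40 N, if the wrist force passes 120 N, or if a joint passes its speed limit or range.

## Working session

There is one attempt and no reset: what is moved stays moved. The work goes in short steps, Python scripts to look and compute and a tool call to move; the robot and the scene stay as the last step left them, time stands still between calls to the robot, and variables do not carry over. Pictures are saved under pics/ and viewed, at most 10 in all, crops included, and the job is handed in when it is done.

Besides the shell and the picture viewer there is one more tool, called after "Request:" in YAML: its name, and indented under it one key for each argument. play_rows: Moves the arm, as the interface text tells. Its arguments: {"type":"object","properties":{"plan":{"type":"array"},"claw":{"type":"number"},"force":{"type":"number"}},"required":["plan"]}

```bash
mkdir -p pics
cat > h.py <<'E'
import numpy as np, cv2
from scipy.spatial.transform import Rotation as R
from workcell import bot
def quat(q): return R.from_quat([q[1],q[2],q[3],q[0]])
def ray(cam,rc):
    p=bot.camera_params(cam); K=np.array(p["camera_matrix"],float)
    d=cv2.undistortPoints(np.array([[[rc[1],rc[0]]]],float),K,np.array([p["k1"],0,0,0,0.]))[0,0]
    o=p["orientation"]; M=quat(o).as_matrix() if np.size(o)==4 else np.array(o)
    return np.array(p["origin"]), M@np.array([d[0],-d[1],-1])
def at_depth(cam,rc,z): o,d=ray(cam,rc); return o+d*z
def at_height(cam,rc,h): o,d=ray(cam,rc); return o+d*(h-o[2])/d[2]
def proj(cam,P):
    p=bot.camera_params(cam); K=np.array(p["camera_matrix"],float)
    M=quat(p["orientation"]).as_matrix(); c=M.T@(np.array(P)-p["origin"])
    x,y=c[0]/-c[2],-c[1]/-c[2]; s=1+p["k1"]*(x*x+y*y)
    return np.array([K[1,1]*y*s+K[1,2],K[0,0]*x*s+K[0,2]])
E
python3 - <<'E'
from h import *
np.set_printoptions(precision=4,suppress=True)
s=bot.read_state(); print(s)
for c in ("scene","top"):
    im,d=bot.get_image(c); cv2.imwrite(f"pics/{c}0.png",im); np.save(f"{c}0.npy",d)
    p=bot.camera_params(c); print(c,p["origin"],p["orientation"],p["k1"],p["camera_matrix"][0])
    for t in ("test_nest","pin","pin_eye","guard_bar","guard_hinge","angle_mark","cell","probe_block","tape_roll"):
        for r in bot.spot_point(t,c)[:3]:
            rc=r["at"]; i,j=int(round(rc[0])),int(round(rc[1])); z=d[i,j] if 0<=i<400 and 0<=j<640 else 0
            print(t,np.array(rc),round(r["confidence"],2),at_depth(c,rc,z))
E
```

```text
{'t': 0.0, 'qpos': array([ 1.0474,  0.309 ,  1.6352, -0.    ,  1.1997, -0.0697]), 'qd': array([ 0.0012, -0.0006, -0.0001, -0.0002,  0.0034,  0.0003]), 'joint_efforts': array([ -0.0003, -41.5257, -27.6665,  -0.    ,   0.0102,  -0.    ]), 'ee_pos': array([0.2736, 0.561 , 0.23  ]), 'tcp_rot': array([-0.0003,  0.2249,  0.9744, -0.0011]), 'force': array([ 0.2159, -0.1265,  0.1335]), 'wrist_torque': array([ 0.0008, -0.0002, -0.0265]), 'finger_force': 0.0, 'finger_gap': 0.9993444574786814}
scene [ 0.2384 -0.41    0.7893] [ 0.9106  0.317  -0.0945 -0.2478] -0.0394745721208699 [389.8141   0.     319.5001]
test_nest [211.9 338.2] 0.85 [0.5582 0.0219 0.0671]
test_nest [182.  379.6] 0.15 [ 0.7381  0.0907 -0.0003]
pin [211.7 214.1] 0.56 [0.3165 0.2049 0.0177]
pin [173.5 284.1] 0.44 [0.5118 0.2043 0.0498]
pin_eye [186.9 293.6] 0.68 [0.5079 0.1454 0.0596]
guard_bar [218.1 295.4] 0.86 [0.4646 0.0561 0.0669]
guard_bar [186.2 293. ] 0.67 [0.5074 0.1476 0.0603]
guard_hinge [180.7 372.9] 0.58 [0.6832 0.0592 0.0678]
guard_hinge [214.6 295.5] 0.48 [0.4686 0.0628 0.0697]
angle_mark [198.2 386.5] 0.71 [ 0.6768 -0.004   0.0714]
probe_block [149.5 322.9] 0.69 [0.6559 0.2507 0.0253]
tape_roll [270.7 354.7] 0.96 [ 0.5319 -0.0958 -0.0011]
top [0.436  0.0794 0.9486] [ 0.7087  0.0312 -0.0293 -0.7043] -0.03167844367701868 [371.2184   0.     320.7889]
test_nest [169.9 319.4] 0.68 [0.5829 0.0858 0.0661]
pin [277.9 265.2] 0.74 [0.3203 0.2181 0.0214]
pin [214.3 333.8] 0.63 [ 0.4796  0.0485 -0.0044]
pin [198.8 268.6] 0.54 [0.514  0.2093 0.0476]
pin_eye [200.6 285.1] 0.86 [0.5092 0.1683 0.055 ]
guard_bar [213.1 329.9] 0.66 [ 0.4824  0.0586 -0.0012]
guard_hinge [129.  329.6] 0.69 [0.6845 0.0616 0.0622]
angle_mark [136.8 368.9] 0.59 [ 0.6819 -0.0422 -0.0002]
probe_block [140.4 249.6] 0.81 [0.664  0.2634 0.0268]
tape_roll [196.1 386.8] 0.97 [ 0.5271 -0.0875 -0.0014]
```

Run:
```python
import cv2
a=cv2.imread("pics/scene0.png");b=cv2.imread("pics/top0.png")
cv2.imwrite("pics/s1.png",cv2.resize(a[110:310,180:440],None,fx=3,fy=3,interpolation=cv2.INTER_CUBIC)[:600,:780])
cv2.imwrite("pics/t1.png",cv2.resize(b[110:300,200:430],None,fx=3,fy=3,interpolation=cv2.INTER_CUBIC))
```

```text
(no output)
```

View pics/s1.png

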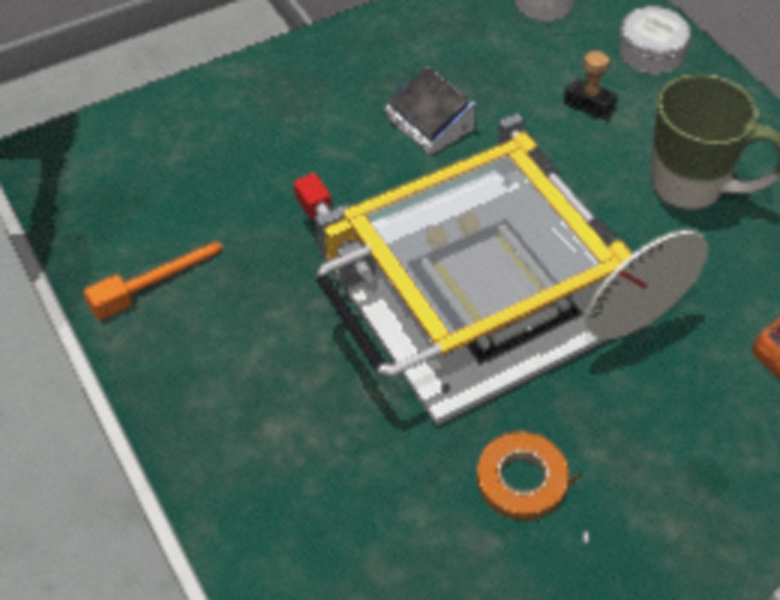

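View pics/t1.png

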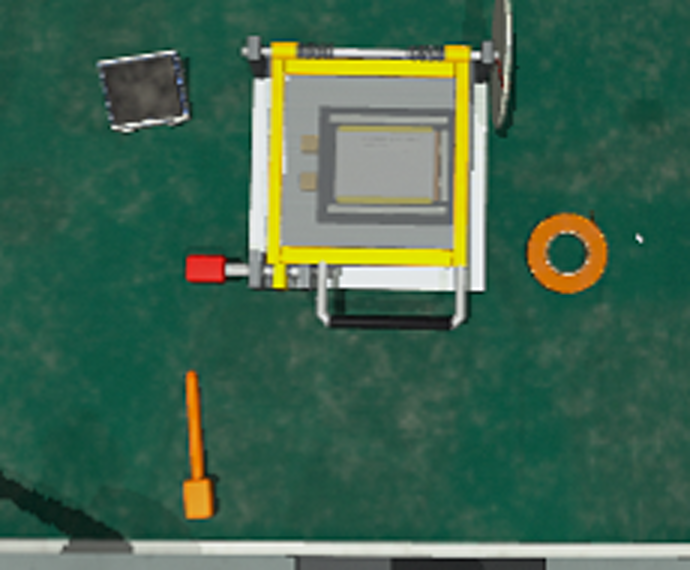

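In the overview, the pin could be confused with two things: the red grip at scene (174,284) / top (199,268), with its shank in the eyes, and the loose orange look-alike at scene (211,214) / top (278,265). I choose the red one. The black bar is at top (217,330), the probe block at (140,249) and the tape roll at (194,389).

Run:
```python
from h import *
np.set_printoptions(precision=4,suppress=True)
b=cv2.imread("pics/top0.png").astype(int); hsv=cv2.cvtColor(b.astype(np.uint8),cv2.COLOR_BGR2HSV)
B,G,Rr=b[...,0],b[...,1],b[...,2]
red=((Rr>120)&(G<50)&(B<60)); red[:, :255]=0; red[:,285:]=0; red[:185]=0; red[215:]=0
blk=(b.max(2)<55); blk[:212]=0; blk[222:]=0; blk[:,:309]=0; blk[:,353:]=0
yel=(Rr>170)&(G>140)&(B<100)
def axis(m,h):
    rc=np.argwhere(m); P=np.array([at_height("top",x,h) for x in rc])[:,:2]
    c=P.mean(0); u,s,v=np.linalg.svd(P-c); return rc.min(0),rc.max(0),len(rc),c,np.degrees(np.arctan2(v[0,1],v[0,0])),P.min(0),P.max(0)
print("red",axis(red,.05)); print("blk",axis(blk,.069))
# crop pts -> world
for n,(x,y),h in [("plateFL",(250,290),.014),("plateFR",(485,291),.014),("plateBR",(487,80),.014),("frFL",(272,256),.07),("frFR",(467,258),.07),("frBL",(275,60),.07),("frBR",(469,62),.07),("eyeO",(256,270),.056),("hingeL",(245,50),.066),("hingeR",(500,53),.066),("orangetip",(190,372),.01),("orangeL",(197,500),.02),("probeFL",(110,130),.02),("probeFR",(188,122),.02)]:
    print(n,at_height("top",(y/3+110-.33,x/3+200-.33),h)[:2])
print(np.degrees(quat(bot.read_state()["tcp_rot"]).as_euler("xyz")))
cv2.imwrite("pics/pin.png",cv2.resize(b.astype(np.uint8)[180:240,250:365],None,fx=6,fy=6,interpolation=cv2.INTER_CUBIC))
```

```text
red (array([195, 262]), array([203, 274]), 71, array([0.5154, 0.2099]), np.float64(-95.5010957489855), array([0.5035, 0.1957]), array([0.5231, 0.2252]))
blk (array([212, 310]), array([219, 350]), 197, array([0.4704, 0.0605]), np.float64(-91.43333572936251), array([0.4648, 0.0125]), array([0.4814, 0.1073]))
plateFL [0.498  0.1774]
plateFR [ 0.4984 -0.0203]
plateBR [ 0.6793 -0.0226]
frFL [0.5214 0.1545]
frFR [ 0.5208 -0.0001]
frBL [0.6802 0.1543]
frBR [ 0.6794 -0.0021]
eyeO [0.5114 0.1684]
hingeL [0.6895 0.1791]
hingeR [ 0.6882 -0.0276]
orangetip [0.4289 0.2273]
orangeL [0.3239 0.218 ]
probeFL [0.6329 0.2978]
probeFR [0.64   0.2316]
[179.9961   0.0004 154.0017]
```

View pics/pin.png

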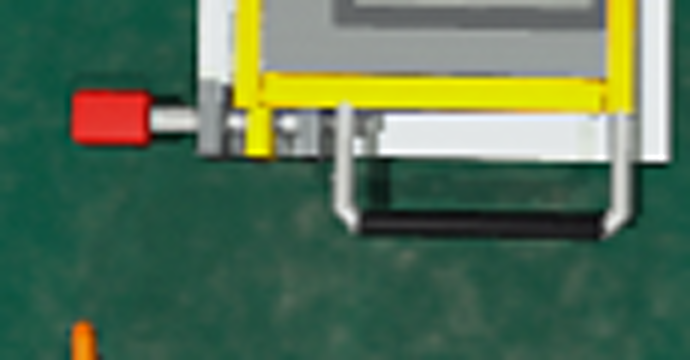

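The crop confirms it: a red square grip whose steel shank enters the grey eyes. From these points the nest is at about (0.600, 0.078) with yaw near 0, the pin grip at about (0.513, 0.2095) and the bar at (0.470, 0.060).

```bash
cat >> h.py <<'E'
def rows(p1,R1,n,p0=None,R0=None):
    s=bot.read_state()
    p0=s["ee_pos"] if p0 is None else np.array(p0); R0=quat(s["tcp_rot"]) if R0 is None else R0
    rv=(R0.inv()*R1).as_rotvec(); out=[]; pp,RR=p0,R0
    for i in range(1,n+1):
        p=p0+(np.array(p1)-p0)*i/n; Ri=R0*R.from_rotvec(rv*i/n)
        t=RR.inv().apply(p-pp); w=(RR.inv()*Ri).as_rotvec(); r=[round(float(x),4)+0 for x in [*t,*w]]
        out.append(r); pp=pp+RR.apply(r[:3]); RR=RR*R.from_rotvec(r[3:])
    for k in range(0,n,5): print(out[k:k+5])
    return pp,RR
DOWN=R.from_euler("xyz",[180,0,90],degrees=True)
E
python3 - <<'E'
from h import *
print(rows([.513,.211,.12],DOWN,15))
E
```

```text
[[-0.0246, -0.014, 0.0074, 0.0, 0.0, 0.0745], [-0.0255, -0.0122, 0.0074, 0.0, 0.0, 0.0744], [-0.0264, -0.0102, 0.0075, 0.0, 0.0, 0.0745], [-0.0271, -0.0083, 0.0074, 0.0, 0.0, 0.0745], [-0.0276, -0.0062, 0.0074, 0.0, 0.0, 0.0744]]
[[-0.028, -0.0041, 0.0074, 0.0, 0.0, 0.0745], [-0.0282, -0.0021, 0.0074, 0.0, 0.0, 0.0745], [-0.0283, 0.0001, 0.0075, 0.0, 0.0, 0.0745], [-0.0282, 0.0022, 0.0074, 0.0, 0.0, 0.0744], [-0.028, 0.0042, 0.0074, 0.0, 0.0, 0.0745]]
[[-0.0276, 0.0064, 0.0074, 0.0, 0.0, 0.0745], [-0.027, 0.0083, 0.0074, 0.0, 0.0, 0.0744], [-0.0263, 0.0104, 0.0075, 0.0, 0.0, 0.0745], [-0.0255, 0.0123, 0.0074, 0.0, -0.0001, 0.0745], [-0.0245, 0.0141, 0.0074, 0.0, 0.0, 0.0744]]
(array([0.51296438, 0.21101854, 0.1199995 ]), Rotation.from_matrix(array([[-4.09170442e-05,  9.99999998e-01,  4.75978348e-05],
                            [ 9.99999998e-01,  4.09190201e-05, -4.15134458e-05],
                            [-4.15153934e-05,  4.75961361e-05, -9.99999998e-01]])))
```

Request:
play_rows:
  plan:
    - [-0.0246,-0.014,0.0074,0,0,0.0745]
    - [-0.0255,-0.0122,0.0074,0,0,0.0745]
    - [-0.0264,-0.0102,0.0074,0,0,0.0745]
    - [-0.0271,-0.0083,0.0074,0,0,0.0745]
    - [-0.0276,-0.0062,0.0074,0,0,0.0745]
  claw: 60

```text
t: 1.42
ee_pos: [0.3542, 0.4438, 0.1941]
tcp_rot: [0.0, 0.403, 0.915, 0.0]
force: [-0.4, -0.3, -0.7]
finger_gap: 0.598
finger_force: 0.0
```

Request:
play_rows:
  plan:
    - [-0.028,-0.0041,0.0074,0,0,0.0745]
    - [-0.0282,-0.0021,0.0074,0,0,0.0745]
    - [-0.0283,0.0001,0.0074,0,0,0.0745]
    - [-0.0282,0.0022,0.0074,0,0,0.0745]
    - [-0.028,0.0042,0.0074,0,0,0.0745]

```text
t: 1.83
ee_pos: [0.434, 0.3267, 0.1572]
tcp_rot: [0.0, 0.566, 0.825, 0.0]
force: [1.2, 0.2, 0.4]
finger_gap: 0.602
finger_force: 0.0
```

Request:
play_rows:
  plan:
    - [-0.0276,0.0064,0.0074,0,0,0.0745]
    - [-0.027,0.0083,0.0074,0,0,0.0745]
    - [-0.0263,0.0104,0.0074,0,0,0.0745]
    - [-0.0255,0.0123,0.0074,0,0,0.0745]
    - [-0.0245,0.0141,0.0074,0,0,0.0745]

```text
t: 2.25
ee_pos: [0.5137, 0.2098, 0.1202]
tcp_rot: [0.0, 0.709, 0.706, 0.0]
force: [0.3, 0.3, -0.4]
finger_gap: 0.604
finger_force: 0.0
```

Request:
play_rows:
  plan:
    - [0,0,0,0,0,0]
    - [0,0,0,0,0,0]
    - [0,0,0,0,0,0]

```text
t: 2.5
ee_pos: [0.5127, 0.2111, 0.1203]
tcp_rot: [-0.0, 0.707, 0.707, 0.0]
force: [-0.3, -0.3, 0.5]
finger_gap: 0.601
finger_force: 0.0
```

Run:
```python
from h import *
im,d=bot.get_image("scene"); cv2.imwrite("pics/s2.png",cv2.resize(im[90:250,200:400],None,fx=3.5,fy=3.5,interpolation=cv2.INTER_CUBIC))
s=bot.read_state(); print(s["ee_pos"],quat(s["tcp_rot"]).as_euler("xyz",degrees=True),s["qpos"])
b=im.astype(int); red=(b[...,2]>120)&(b[...,1]<60)&(b[...,0]<70); red[:, :270]=0; red[:,310:]=0; rc=np.argwhere(red); print(len(rc),rc.min(0),rc.max(0),at_height("scene",rc.mean(0),.039), proj("scene",[.513,.2095,.039]))
```

```text
[0.51260079 0.21160203 0.12053432] [-1.79999769e+02 -2.87665972e-02  9.00233709e+01] [3.12696248e-01 3.07247369e-01 1.88403994e+00 5.88842750e-04
 9.50155013e-01 3.11945939e-01]
53 [168 278] [177 286] [0.51438942 0.22047113 0.039     ] [174.85081647 283.81642945]
```

View pics/s2.png

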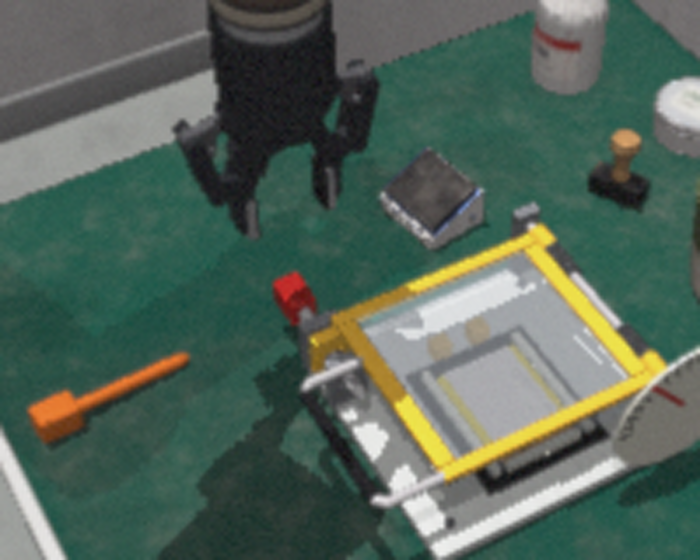

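The gripper hangs directly above and behind the red grip at scene (174,283), fingers straddling it in x, so I descend and grip.

Request:
play_rows:
  plan:
    - [0,0,0.022,0,0,0]
    - [0,0,0.022,0,0,0]
    - [0,0,0.022,0,0,0]
    - [0,0,0.018,0,0,0]
    - [0,0,0.007,0,0,0]

```text
t: 2.97
ee_pos: [0.5102, 0.2116, 0.0271]
tcp_rot: [-0.001, 0.706, 0.708, -0.002]
force: [-1.9, 0.4, -0.5]
finger_gap: 0.604
finger_force: 0.0
```

Request:
play_rows:
  plan:
    - [0,0,0,0,0,0]
    - [0,0,0,0,0,0]
    - [0,0,0,0,0,0]
    - [0,0,0,0,0,0]
    - [0,0,0,0,0,0]
  claw: 0
  force: 40

```text
t: 3.38
ee_pos: [0.5138, 0.2113, 0.0305]
tcp_rot: [0.001, 0.707, 0.707, 0.001]
force: [0.2, 0.7, -0.6]
finger_gap: 0.245
finger_force: 43.6
```

Request:
play_rows:
  plan:
    - [0,0,0,0,0,0]
    - [0,0,0,0,0,0]
    - [0,0,0,0,0,0]
    - [0,0,0,0,0,0]

```text
t: 3.72
ee_pos: [0.5138, 0.2113, 0.0302]
tcp_rot: [0.0, 0.707, 0.707, 0.001]
force: [-0.3, 1.5, 4.5]
finger_gap: 0.246
finger_force: 44.2
```

Request:
play_rows:
  plan:
    - [0.008,0,0,0,0,0]
    - [0.01,0,0,0,0,0]
    - [0.01,0,0,0,0,0]
    - [0.01,0,0,0,0,0]
    - [0.01,0,0,0,0,0]

```text
t: 4.13
ee_pos: [0.5127, 0.2598, 0.0292]
tcp_rot: [0.0, 0.707, 0.707, -0.0]
force: [-0.1, -1.9, 4.4]
finger_gap: 0.25
finger_force: 44.2
```

Request:
play_rows:
  plan:
    - [0.01,0,0,0,0,0]
    - [0.01,0,0,0,0,0]
    - [0.01,0,0,0,0,0]
    - [0.01,0,0,0,0,0]
    - [0.007,0,0,0,0,0]

```text
t: 4.55
ee_pos: [0.5123, 0.3078, 0.0286]
tcp_rot: [-0.001, 0.707, 0.707, 0.0]
force: [-0.1, 0.5, -0.4]
finger_gap: 0.245
finger_force: 43.6
```

Request:
play_rows:
  plan:
    - [0,0,0,0,0,0]
    - [0,0,0,0,0,0]
    - [0,0,0,0,0,0]

```text
t: 4.8
ee_pos: [0.5126, 0.3058, 0.0289]
tcp_rot: [-0.0, 0.707, 0.707, -0.0]
force: [-0.8, -0.3, -1.2]
finger_gap: 0.245
finger_force: 43.6
```

Run:
```python
from h import *
im,d=bot.get_image("scene"); cv2.imwrite("pics/s3.png",cv2.resize(im[90:250,200:400],None,fx=3.5,fy=3.5,interpolation=cv2.INTER_CUBIC))
```

```text
(no output)
```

View pics/s3.png

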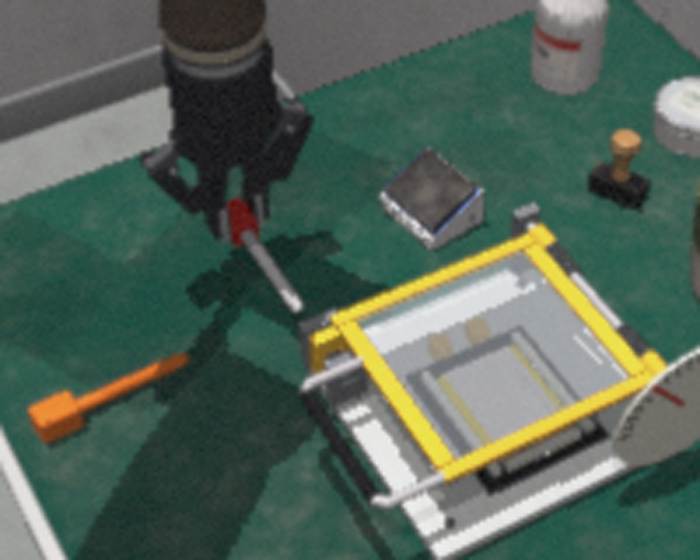

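The pin is out: grip at crop (240,220), shank tip at (298,303), clear of the eye and free of the plate. I lower it and let go.

Request:
play_rows:
  plan:
    - [0,0,0.008,0,0,0]
    - [0,0,0.008,0,0,0]
    - [0,0,0.006,0,0,0]
    - [0,0,0.003,0,0,0]
    - [0,0,0,0,0,0]

```text
t: 5.27
ee_pos: [0.5124, 0.3054, 0.0034]
tcp_rot: [-0.0, 0.707, 0.707, -0.001]
force: [-0.6, -0.2, -0.6]
finger_gap: 0.244
finger_force: 43.6
```

Request:
play_rows:
  plan:
    - [0,0,0,0,0,0]
    - [0,0,0,0,0,0]
    - [0,0,0,0,0,0]
    - [0,0,0,0,0,0]
    - [0,0,0,0,0,0]
  claw: 50

```text
t: 5.68
ee_pos: [0.513, 0.306, 0.0044]
tcp_rot: [0.0, 0.707, 0.707, 0.0]
force: [-0.2, 0.3, 0.7]
finger_gap: 0.497
finger_force: 0.0
```

Request:
play_rows:
  plan:
    - [0,0,-0.01,0,0,0]
    - [0,0,-0.02,0,0,0]
    - [0,0,-0.03,0,0,0]
    - [0,0,-0.04,0,0,0]
    - [0,0,-0.03,0,0,0]

```text
t: 6.1
ee_pos: [0.5134, 0.3062, 0.1373]
tcp_rot: [0.0, 0.707, 0.707, 0.001]
force: [1.2, 0.7, -0.1]
finger_gap: 0.498
finger_force: 0.0
```

Run:
```python
from h import *
np.set_printoptions(precision=4,suppress=True)
im,d=bot.get_image("scene"); b=im.astype(int); red=(b[...,2]>110)&(b[...,1]<60)&(b[...,0]<70); red[:130]=0;red[200:]=0;red[:, :240]=0; red[:,310:]=0
rc=np.argwhere(red); m=rc.mean(0); print(len(rc),m,at_height("scene",m,.012), proj("scene",[.5125,.304,.011]), d[int(m[0]),int(m[1])], at_depth("scene",m,d[int(m[0]),int(m[1])]))
# plan to bar: tool 40deg below horizontal, pre-pose 70mm back
a=np.radians(40); z=np.array([np.cos(a),0,-np.sin(a)]); x=np.array([0,1,0.]); T=R.from_matrix(np.c_[x,np.cross(z,x),z])
bar=np.array([.4705,.0600,.066]); pre=bar+z*(.019-.08)
print(pre); print(rows(pre,T,15))
```

```text
58 [157.2931 267.6034] [0.5141 0.3124 0.012 ] [159.6478 268.4402] 1.0657959 [0.5102 0.3021 0.023 ]
[0.4238 0.06   0.1052]
[[-0.0166, -0.0063, 0.0024, -0.0573, -0.0004, -0.0002], [-0.0166, -0.0064, 0.0021, -0.0574, -0.0004, -0.0002], [-0.0166, -0.0066, 0.0017, -0.0573, -0.0003, -0.0002], [-0.0165, -0.0066, 0.0014, -0.0574, -0.0004, -0.0002], [-0.0166, -0.0067, 0.0009, -0.0573, -0.0004, -0.0002]]
[[-0.0166, -0.0067, 0.0006, -0.0574, -0.0004, -0.0002], [-0.0166, -0.0068, 0.0002, -0.0573, -0.0004, -0.0002], [-0.0165, -0.0068, -0.0002, -0.0574, -0.0003, -0.0002], [-0.0166, -0.0068, -0.0006, -0.0573, -0.0004, -0.0002], [-0.0166, -0.0067, -0.0009, -0.0574, -0.0004, -0.0002]]
[[-0.0165, -0.0066, -0.0013, -0.0573, -0.0004, -0.0003], [-0.0166, -0.0066, -0.0017, -0.0574, -0.0004, -0.0002], [-0.0166, -0.0065, -0.0021, -0.0573, -0.0003, -0.0002], [-0.0165, -0.0063, -0.0024, -0.0574, -0.0004, -0.0002], [-0.0166, -0.0062, -0.0028, -0.0573, -0.0004, -0.0002]]
(array([0.4238, 0.06  , 0.1052]), Rotation.from_matrix(array([[-0.    ,  0.6428,  0.766 ],
                            [ 1.    ,  0.    ,  0.    ],
                            [-0.    ,  0.766 , -0.6428]])))
```

The pin's red grip now shows at scene (157,268), matching a pose flat on the bench near (0.513, 0.304). Next the gripper goes to the bar, with the tool pitched 40 degrees below horizontal so that it ends pointing straight down at 50 degrees.

Request:
play_rows:
  plan:
    - [-0.0166,-0.0063,0.0024,-0.0574,-0.0004,-0.0002]
    - [-0.0166,-0.0064,0.0021,-0.0574,-0.0004,-0.0002]
    - [-0.0166,-0.0066,0.0017,-0.0574,-0.0004,-0.0002]
    - [-0.0166,-0.0066,0.0014,-0.0573,-0.0004,-0.0002]
    - [-0.0166,-0.0067,0.0009,-0.0573,-0.0004,-0.0002]
  claw: 35

```text
t: 6.57
ee_pos: [0.4813, 0.2224, 0.123]
tcp_rot: [0.103, 0.699, 0.7, 0.102]
force: [-0.8, -0.1, 0.6]
finger_gap: 0.35
finger_force: 0.0
```

Request:
play_rows:
  plan:
    - [-0.0166,-0.0067,0.0006,-0.0574,-0.0004,-0.0002]
    - [-0.0166,-0.0068,0.0002,-0.0573,-0.0004,-0.0002]
    - [-0.0166,-0.0068,-0.0002,-0.0574,-0.0004,-0.0002]
    - [-0.0166,-0.0068,-0.0006,-0.0573,-0.0004,-0.0002]
    - [-0.0166,-0.0067,-0.0009,-0.0574,-0.0004,-0.0002]

```text
t: 6.98
ee_pos: [0.4502, 0.1414, 0.1107]
tcp_rot: [0.2, 0.679, 0.679, 0.196]
force: [1.4, -1.7, 0.3]
finger_gap: 0.35
finger_force: 0.0
```

Request:
play_rows:
  plan:
    - [-0.0166,-0.0066,-0.0013,-0.0573,-0.0004,-0.0002]
    - [-0.0166,-0.0066,-0.0017,-0.0574,-0.0004,-0.0002]
    - [-0.0166,-0.0065,-0.0021,-0.0573,-0.0004,-0.0002]
    - [-0.0166,-0.0063,-0.0024,-0.0574,-0.0004,-0.0002]
    - [-0.0166,-0.0062,-0.0028,-0.0573,-0.0004,-0.0002]

```text
t: 7.4
ee_pos: [0.4317, 0.0618, 0.15]
tcp_rot: [0.263, 0.655, 0.658, 0.262]
force: [-0.5, -0.1, -1.6]
finger_gap: 0.351
finger_force: 0.0
```

Request:
play_rows:
  plan:
    - [0,0,0,0,0,0]
    - [0,0,0,0,0,0]
    - [0,0,0,0,0,0]

```text
t: 7.65
ee_pos: [0.431, 0.0628, 0.1479]
tcp_rot: [0.261, 0.656, 0.658, 0.261]
force: [-0.4, 0.7, -0.4]
finger_gap: 0.351
finger_force: 0.0
```

Run:
```python
from h import *
np.set_printoptions(precision=4,suppress=True)
im,d=bot.get_image("scene"); cv2.imwrite("pics/s4.png",cv2.resize(im[100:260,200:400],None,fx=3.5,fy=3.5,interpolation=cv2.INTER_CUBIC))
s=bot.read_state(); print(s["ee_pos"],s["qpos"],quat(s["tcp_rot"]).as_matrix())
a=np.radians(40); z=np.array([np.cos(a),0,-np.sin(a)]); x=np.array([0,1,0.]); T=R.from_matrix(np.c_[x,np.cross(z,x),z])
print(rows(np.array([.4705,.06,.066])+z*.015,T,5))
```

```text
[0.4306 0.0631 0.1474] [ 0.0894 -0.2617  2.6271 -1.1936  0.0647  1.2542] [[-0.0036  0.7287  0.6848]
 [ 1.      0.0039  0.001 ]
 [-0.0019  0.6848 -0.7287]]
[[-0.0006, -0.005, 0.0203, -0.0237, -0.0003, 0.0008], [-0.0007, -0.0054, 0.0202, -0.0236, -0.0002, 0.0007], [-0.0006, -0.006, 0.02, -0.0237, -0.0003, 0.0008], [-0.0006, -0.0064, 0.0199, -0.0236, -0.0002, 0.0008], [-0.0006, -0.0069, 0.0197, -0.0237, -0.0003, 0.0007]]
(array([0.4819, 0.06  , 0.0563]), Rotation.from_matrix(array([[-0.    ,  0.6428,  0.766 ],
                            [ 1.    ,  0.    , -0.    ],
                            [-0.    ,  0.766 , -0.6428]])))
```

View pics/s4.png

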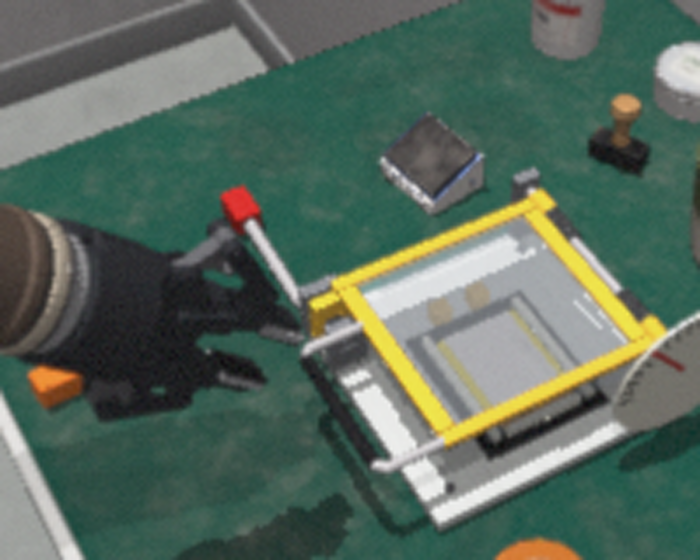

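Viewed: the guard is shut and the pin lies free on the bench (red grip at crop (240,208)). The gripper sits at the bar's left front, but the arm is folded against its joint limits. A steeper 70 degree pitch avoids those.

```bash
cat >> h.py <<'E'
def tilt(deg):
    a=np.radians(deg); z=np.array([np.cos(a),0,-np.sin(a)]); x=np.array([0,1,0.]); return R.from_matrix(np.c_[x,np.cross(z,x),z]),z
BAR=np.array([.4705,.06,.066])
E
python3 - <<'E'
from h import *
T,z=tilt(70); rows(BAR+z*(.015-.085),T,10)
E
```

```text
[[-0.0003, 0.0001, 0.0022, 0.0405, 0.0, 0.0004], [-0.0003, 0.0002, 0.0022, 0.0406, 0.0, 0.0004], [-0.0003, 0.0003, 0.0023, 0.0405, -0.0001, 0.0004], [-0.0004, 0.0003, 0.0022, 0.0405, 0.0, 0.0004], [-0.0003, 0.0005, 0.0021, 0.0405, 0.0, 0.0004]]
[[-0.0003, 0.0005, 0.0022, 0.0406, 0.0, 0.0004], [-0.0003, 0.0006, 0.0021, 0.0405, -0.0001, 0.0004], [-0.0003, 0.0007, 0.0021, 0.0405, 0.0, 0.0004], [-0.0003, 0.0008, 0.0021, 0.0406, 0.0, 0.0005], [-0.0003, 0.0009, 0.0021, 0.0405, 0.0, 0.0004]]
```

Request:
play_rows:
  plan:
    - [-0.0003,0.0001,0.0022,0.0405,0,0.0004]
    - [-0.0003,0.0002,0.0022,0.0405,0,0.0004]
    - [-0.0003,0.0003,0.0022,0.0405,0,0.0004]
    - [-0.0003,0.0003,0.0022,0.0405,0,0.0004]
    - [-0.0003,0.0005,0.0021,0.0405,0,0.0004]

```text
t: 8.12
ee_pos: [0.4354, 0.0582, 0.1424]
tcp_rot: [0.225, 0.672, 0.671, 0.216]
force: [1.0, 0.1, -0.3]
finger_gap: 0.348
finger_force: 0.0
```

Request:
play_rows:
  plan:
    - [-0.0003,0.0005,0.0021,0.0405,0,0.0004]
    - [-0.0003,0.0006,0.0021,0.0405,0,0.0004]
    - [-0.0003,0.0007,0.0021,0.0405,0,0.0004]
    - [-0.0003,0.0008,0.0021,0.0405,0,0.0004]
    - [-0.0003,0.0009,0.0021,0.0405,0,0.0004]

```text
t: 8.53
ee_pos: [0.445, 0.0565, 0.1362]
tcp_rot: [0.157, 0.692, 0.689, 0.148]
force: [-0.4, -0.2, -0.1]
finger_gap: 0.35
finger_force: 0.0
```

Request:
play_rows:
  plan:
    - [0,0,0,0,0,0]
    - [0,0,0,0,0,0]
    - [0,0,0,0,0,0]

```text
t: 8.78
ee_pos: [0.4448, 0.0558, 0.1364]
tcp_rot: [0.158, 0.693, 0.688, 0.149]
force: [1.4, -1.2, -0.6]
finger_gap: 0.35
finger_force: 0.0
```

Run:
```python
from h import *
np.set_printoptions(precision=4,suppress=True)
s=bot.read_state(); print(s["ee_pos"],s["qpos"],quat(s["tcp_rot"]).as_matrix())
T,z=tilt(70); print(BAR+z*(.015-.085)); rows(BAR+z*.015,T,5)
```

```text
[0.4448 0.0558 0.1364] [ 0.0542 -0.1352  2.4083 -0.0892  0.4343  0.1335] [[ 0.0092  0.906   0.4232]
 [ 0.9999 -0.0034 -0.0146]
 [-0.0118  0.4233 -0.9059]]
[0.4466 0.06   0.1318]
[[0.0011, -0.0016, 0.0179, 0.0176, 0.0029, -0.0008], [0.001, -0.0012, 0.0179, 0.0176, 0.0029, -0.0008], [0.001, -0.001, 0.018, 0.0176, 0.0028, -0.0008], [0.001, -0.0006, 0.018, 0.0176, 0.0029, -0.0008], [0.0009, -0.0003, 0.018, 0.0176, 0.0029, -0.0008]]
```

Request:
play_rows:
  plan:
    - [0.0011,-0.0016,0.0179,0.0176,0.0029,-0.0008]
    - [0.001,-0.0012,0.0179,0.0176,0.0029,-0.0008]
    - [0.001,-0.001,0.018,0.0176,0.0029,-0.0008]
    - [0.001,-0.0006,0.018,0.0176,0.0029,-0.0008]
    - [0.0009,-0.0003,0.018,0.0176,0.0029,-0.0008]

```text
t: 9.2
ee_pos: [0.4761, 0.0597, 0.0519]
tcp_rot: [0.123, 0.697, 0.696, 0.123]
force: [-0.3, -0.4, 0.2]
finger_gap: 0.351
finger_force: 0.0
```

Request:
play_rows:
  plan:
    - [0,0,0,0,0,0]
    - [0,0,0,0,0,0]
    - [0,0,0,0,0,0]

```text
t: 9.45
ee_pos: [0.4763, 0.0595, 0.0533]
tcp_rot: [0.124, 0.697, 0.696, 0.124]
force: [0.4, 0.2, -0.8]
finger_gap: 0.351
finger_force: 0.0
```

Run:
```python
from h import *
np.set_printoptions(precision=4,suppress=True)
im,d=bot.get_image("scene"); cv2.imwrite("pics/s5.png",cv2.resize(im[140:260,240:390],None,fx=5,fy=5,interpolation=cv2.INTER_CUBIC))
s=bot.read_state(); print(s["ee_pos"],s["qpos"],quat(s["tcp_rot"]).as_matrix())
```

```text
[0.4767 0.0595 0.0539] [ 0.0436  0.1582  2.3242 -0.0501  0.3076  0.0898] [[ 0.0011  0.9386  0.3451]
 [ 1.     -0.0011 -0.0001]
 [ 0.0003  0.3451 -0.9386]]
```

View pics/s5.png

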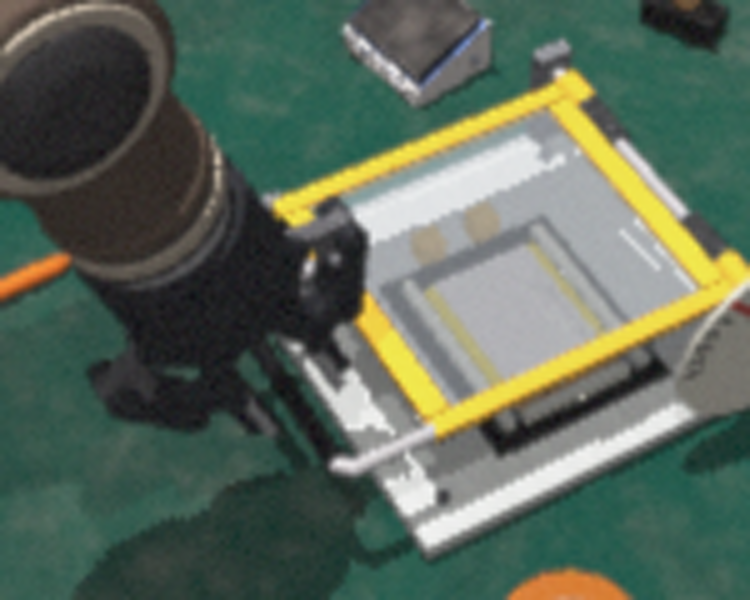

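The fingers straddle the bar, front finger at crop (260,415) and rear finger at (340,350) in the gap before the frame. I close them.

Request:
play_rows:
  plan:
    - [0,0,0,0,0,0]
    - [0,0,0,0,0,0]
    - [0,0,0,0,0,0]
    - [0,0,0,0,0,0]
    - [0,0,0,0,0,0]
  claw: 0
  force: 60

```text
t: 9.92
ee_pos: [0.4738, 0.0594, 0.0526]
tcp_rot: [0.122, 0.697, 0.696, 0.122]
force: [-5.5, 1.0, 3.1]
finger_gap: 0.088
finger_force: 58.6
```

Request:
play_rows:
  plan:
    - [0,0,0,0,0,0]
    - [0,0,0,0,0,0]
    - [0,0,0,0,0,0]

```text
t: 10.17
ee_pos: [0.4738, 0.0594, 0.0526]
tcp_rot: [0.122, 0.697, 0.696, 0.122]
force: [-5.0, 1.6, 3.1]
finger_gap: 0.092
finger_force: 58.6
```

Run:
```python
from h import *
np.set_printoptions(precision=4,suppress=True)
s=bot.read_state(); print(s["ee_pos"],s["qpos"],s["force"],quat(s["tcp_rot"]).as_matrix()[:,2])
# arc: tool rigid with guard about hinge (x=.6888,z=.066), 25 equal rows of 2deg
p=s["ee_pos"];h=np.array([.6888,p[1],.066]); a=np.radians(2)
R0=quat(s["tcp_rot"]); q=R.from_rotvec([0,a,0])
p1=h+q.apply(p-h); print(p1-p, R0.inv().apply(p1-p),(R0.inv()*q*R0).as_rotvec())
```

```text
[0.4738 0.0594 0.0526] [ 0.0436  0.158   2.3264 -0.0491  0.312   0.0899] [-4.9676  1.613   3.0983] [ 0.339  -0.0003 -0.9408]
[-0.0003  0.      0.0075] [ 0.      0.0022 -0.0072] [ 0.0349 -0.0001 -0.    ]
```

Request:
play_rows:
  plan:
    - [0,0.0022,-0.0071,0.0349,0,0]
    - [0,0.0022,-0.0071,0.0349,0,0]
    - [0,0.0022,-0.0071,0.0349,0,0]
    - [0,0.0022,-0.0071,0.0349,0,0]
    - [0,0.0022,-0.0071,0.0349,0,0]

```text
t: 10.58
ee_pos: [0.4746, 0.0594, 0.09]
tcp_rot: [0.06, 0.705, 0.704, 0.06]
force: [-1.5, -0.0, -2.4]
finger_gap: 0.09
finger_force: 59.2
```

Request:
play_rows:
  plan:
    - [0,0.0022,-0.0071,0.0349,0,0]
    - [0,0.0022,-0.0071,0.0349,0,0]
    - [0,0.0022,-0.0071,0.0349,0,0]
    - [0,0.0022,-0.0071,0.0349,0,0]
    - [0,0.0022,-0.0071,0.0349,0,0]

```text
t: 11.0
ee_pos: [0.4821, 0.0593, 0.1267]
tcp_rot: [-0.001, 0.708, 0.706, -0.001]
force: [-1.7, -0.7, -2.5]
finger_gap: 0.088
finger_force: 59.2
```

Run:
```python
from h import *
np.set_printoptions(precision=4,suppress=True)
s=bot.read_state(); z=quat(s["tcp_rot"]).as_matrix()[:,2]; b=s["ee_pos"]-.0145*z; print(s["ee_pos"],s["qpos"],s["force"],z,b,np.degrees(np.arctan2(b[2]-.066,.6868-b[0])),np.hypot(b[2]-.066,.6868-b[0]))
```

```text
[0.4821 0.0593 0.1267] [0.0325 0.178  2.0352 0.0005 0.9322 0.0342] [-1.669  -0.6873 -2.4718] [-0.0037  0.0003 -1.    ] [0.4821 0.0593 0.1412] 20.165681095633992 0.21802236748709672
```

Tracking well: 20 degrees at low force. I continue with the remaining 30 degrees.

Request:
play_rows:
  plan:
    - [0,0.0022,-0.0071,0.0349,0,0]
    - [0,0.0022,-0.0071,0.0349,0,0]
    - [0,0.0022,-0.0071,0.0349,0,0]
    - [0,0.0022,-0.0071,0.0349,0,0]
    - [0,0.0022,-0.0071,0.0349,0,0]

```text
t: 11.42
ee_pos: [0.4958, 0.0591, 0.1615]
tcp_rot: [-0.063, 0.705, 0.704, -0.063]
force: [-2.7, -0.7, -2.9]
finger_gap: 0.085
finger_force: 59.2
```

Request:
play_rows:
  plan:
    - [0,0.0022,-0.0071,0.0349,0,0]
    - [0,0.0022,-0.0071,0.0349,0,0]
    - [0,0.0022,-0.0071,0.0349,0,0]
    - [0,0.0022,-0.0071,0.0349,0,0]
    - [0,0.0022,-0.0071,0.0349,0,0]

```text
t: 11.83
ee_pos: [0.5154, 0.0588, 0.1934]
tcp_rot: [-0.124, 0.697, 0.696, -0.124]
force: [-2.4, -1.3, -2.6]
finger_gap: 0.087
finger_force: 59.2
```

Request:
play_rows:
  plan:
    - [0,0.0022,-0.0071,0.0349,0,0]
    - [0,0.0022,-0.0071,0.0349,0,0]
    - [0,0.0022,-0.0071,0.0349,0,0]
    - [0,0.0022,-0.0071,0.0349,0,0]
    - [0,0.0022,-0.0071,0.0349,0,0]

```text
t: 12.25
ee_pos: [0.5403, 0.0584, 0.2215]
tcp_rot: [-0.183, 0.683, 0.682, -0.184]
force: [-2.7, -2.5, -2.5]
finger_gap: 0.09
finger_force: 59.1
```

Request:
play_rows:
  plan:
    - [0,0,0,0,0,0]
    - [0,0,0,0,0,0]
    - [0,0,0,0,0,0]
    - [0,0,0,0,0,0]
    - [0,0,0,0,0,0]

```text
t: 12.67
ee_pos: [0.5401, 0.0584, 0.2213]
tcp_rot: [-0.183, 0.684, 0.682, -0.183]
force: [-4.1, -2.1, -0.9]
finger_gap: 0.093
finger_force: 59.5
```

Run:
```python
from h import *
np.set_printoptions(precision=4,suppress=True)
s=bot.read_state(); z=quat(s["tcp_rot"]).as_matrix()[:,2]; b=s["ee_pos"]-.0145*z; print(s["ee_pos"],s["qpos"],s["force"],z,b,np.degrees(np.arctan2(b[2]-.066,.6868-b[0])),np.hypot(b[2]-.066,.6868-b[0]))
im,d=bot.get_image("scene"); cv2.imwrite("pics/s6.png",cv2.resize(im[70:280,190:450],None,fx=2.8,fy=2.8,interpolation=cv2.INTER_CUBIC))
P=bot.spot_point("pin","scene"); print(P)
for t,h in(("cell",.02),("probe_block",0),("tape_roll",0)):
  for r in bot.spot_point(t,"scene")[:1]: print(t,r["at"],r["confidence"])
```

```text
[0.5401 0.0584 0.2213] [0.0216 0.4989 1.4776 0.0103 1.6884 0.0219] [-4.1101 -2.1413 -0.9374] [-0.4998 -0.0006 -0.8661] [0.5474 0.0584 0.2339] 50.290378156905774 0.21822854250705168
[{'at': [210.1, 214.3], 'confidence': 0.76}, {'at': [158.8, 265.5], 'confidence': 0.49}]
cell [205.3, 343.7] 0.73
probe_block [151.3, 323.0] 0.44
tape_roll [207.7, 344.9] 0.6
```

View pics/s6.png

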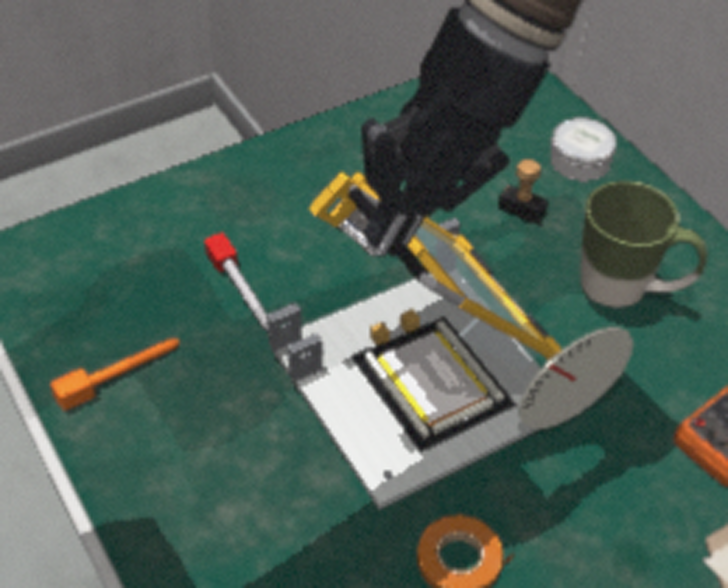

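The guard stands at about 50 degrees, held at the bar, with its side frame lined up with the red mark at (565,372). The pin lies on the bench, grip at (220,250), and the cell, tape roll and (by the detector) probe block are where they were. I hand in.

```bash
python3 -c "
from h import *
print(bot.hand_in())"
```

```text
the job is handed in; nothing more can be done
None
```

I drew the pin out and laid it on the bench left of the fixture; the gripper is holding the guard at about 50 degrees (50.3 from the tool pose), the cell and bystanders look unmoved, and the job is handed in with no verdict returned.

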